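Load the analyser's sample gate and latch it shut

TASK

Stand the small steel sample cup upright in the round seat on the inside of the analyser's open gate. Then gently push the gate shut, with the cup riding in its seat, until the latch snaps in and keeps the gate shut by itself. Leave the jar, the weight and the tin that stand near the cup where they are.

Things in the scene. Friction and masses are not known exactly. Their poses are not given: they have to be found in the camera images.
- cup_center (a point): Sample cup: plain steel open-topped cylinder, 28 mm diameter, 50 mm tall, about 100 g, standing upright on the bench among other small things, all wider than it. This point is its centre, 25 mm above its underside; z up.
- gate_seat (a point): Round aluminium dish on a bracket on the gate's inside; moves with the gate and yields sideways. Inside 33 mm diameter, rim 10 mm high, 45 mm outside. Point: centre of its inner floor, 74 mm above the bench, 55 mm from the gate's inner face, 70 mm along the gate from the hinge axis; the standing cup's centre is 25 mm above it. Axes as gate_pad.
- gate_hinge (a point): On the vertical hinge axis, 120 mm above the bench, mid-thickness. The gate is an upright aluminium-framed panel with a clear window, 150 mm wide from this axis, 12 mm thick, 45 to 149 mm above the bench. Chamber roof 156 mm high, from 30 mm behind the shut gate; chamber side walls 150 mm high, reaching 25 mm in front of it on both sides. Axes as gate_pad.
- gate_pad (a point): Centre of the thin steel push plate (36 x 44 mm) on the gate's OUTER face, 115 mm along the gate from the hinge axis, 120 mm above the bench: push here. Axes turn with the gate: y along it from hinge to free edge, x from outer face to inside (the way to push), z up. A push of more than 20 N damages the gate.
- gate_tongue (a point): Tip of the sprung steel latch tongue on the gate's free edge (sticks out 10 mm, 45 degree slope). Closing, it must ride over a steel lip on the chamber's side wall and snap in behind. Lip and a rubber buffer sit on one adjustable bracket, set anywhere within 18 mm along the closing direction and not measured, so the closed angle varies: feel for it. Point 100 mm above the bench.
- gate (a joint): Gate angle, rad: 0 square to the chamber, larger more open (anticlockwise from above); starts 1.05 to 1.5, latches somewhere in -0.065 to 0.065. A weak spring opens an unlatched gate to 0.8 to 1 rad. At the pad: 1 to 2 N free, up to about 10 N over some 5 mm, a drop at the snap, then 12 N per mm or more on the buffer. Latched, it has under 1 mm of play and stays when let go.
- jar: Bystander: amber glass jar with a black cap, 40 mm diameter, 52 mm tall; origin at the centre of its underside.
- puck: Bystander: steel weight, 42 mm diameter disc with a 16 mm knob, 36 mm tall; origin at the centre of its underside.
- tin: Bystander: flat aluminium tin, 48 mm diameter, 36 mm tall; origin at the centre of its underside.
Not all that is in view belongs to the job. Leave any brown or yellow look-alike of the part that bears cup_center alone.

How it is judged:
On the way:
1. the cup stands in the seat while the gate is still open (horizontal distance between cup_center and gate_seat below 0.006 m and z of cup_center in the frame of gate_seat between 0.02 and 0.028 m and angle between cup_center's own z axis and vertical below 0.12 rad and value of joint gate above 0.3 rad), for 0.2 s.
At the end, for the whole second after the job is handed in: The gate, let go, stays shut by its latch at rest (angle below 0.08 rad), and the cup stands upright in the seat on its inside (centred within 6 mm, on the floor of the seat within 3 mm, tilted less than 0.12 rad) (value of joint gate below 0.08 rad and velocity of joint gate between -0.03 and 0.03 rad/s and horizontal distance between cup_center and gate_seat below 0.006 m and z of cup_center in the frame of gate_seat between 0.02 and 0.028 m and angle between cup_center's own z axis and vertical below 0.12 rad); the robot touches nothing.
It fails at once if the robot presses on the gate with more than 20 N (contact force between any of the fingers, the arm and gate above 20 N).
It fails at once if the jar, the weight or the tin is moved by more than 30 mm (distance of any of jar, puck, tin from where it was at the start of the episode above 0.03 m).
It also fails if it takes over 58 s, if anything falls off the work surface, if the arm or the gripper's body presses on something with over 40 N, if the wrist force passes 120 N, or if a joint passes its speed limit or range.

ROBOT

A 6-joint arm with a two-finger parallel gripper is mounted at the origin on the work surface. World frame = base frame: x ahead of the robot, y to its left, z up, the work surface at z = 0. Lengths are in m, angles in rad, forces in N, time in s.
With the tool pointing down it reaches from about 0.275 to 0.75 m from the base axis. Payload 10.2 kg.
Tool frame: the origin (TCP) lies at the very end of the fingers, on their centre line; the grasp point (between the pads) lies 19 mm behind it; x points along the fingers, y is the direction in which the jaws open and shut, and the axes are right-handed (so a half turn about x gives the same grasp; the last joint's range is limited). The gripper opens to 85 mm and grips with 20 to 120 N. Pads are 22 mm wide; open, the fingers measure 114 mm over their backs; the gripper's body (76 mm by 85 mm) begins 54 mm behind the grasp point. The pads swing forward as they close: fully open they stand 13 mm farther back than shut.
Start: joints at [-1.399, 0.313, 1.498, -0, 1.331, -0.223], TCP at [0.202, -0.485, 0.231] pointing down, gripper open.
Joint ranges: [-2.94, 2.94], [-0.97, 2.17], [0.19, 2.56], [-1.23, 4.37], [0.02, 3.11], [-2.88, 2.88]. Speed limits (rad/s): [2.39, 2.39, 3.01, 3.14, 3.14, 3.14].

INTERFACE

Orientations are given as a 3x3 rotation matrix whose columns are the frame's x, y, z axes.
In Python, from rig import manip, eyes, ticket gives the robot as it stands. The module is installed in compiled form; this text tells all that it offers.
- The arm moves only by the tool play_rows, never from a script. Its argument "rows" is a list that holds one entry, the list of rows, each a list of 5 numbers: the opening in per cent of the stroke, from 0 (shut) to 100 (fully open), then the shift along the tool's x, y, z in m, then the turn about the tool's x in degrees. In form: [[[jaw, tx, ty, tz, spin], ...]]. A call has 1 to 10 rows; each row shifts and turns the commanded pose from where the row before left it, along the tool's axes as they then stand; what a row does not reach is not made up. A row lasts 1/8 s, in which the tool goes at most 62.5 mm and 10.7 degrees, less where a joint would pass 70% of its speed; a pose out of reach is approached as far as the arm can. A call with a gripper value outside its range is refused whole. The fingers move at their own pace and stop on an object; "grip_force" is the grip in N (left out, the last holds). Time passes only in rows, so rows that do not move let the fingers close. It gives the time, the measured TCP pose, the force and the opening at its end, in the units of the state.
- manip.sense(): the state, without advancing time (a new reading comes with each control period).
- eyes.read_camera(name): name is "scene" or "top" or "wrist"; returns a dict with "pixels" (420x560x3 uint8, red, green, blue), "depth" (420x560 float32, m along the optical axis (not along the pixel's ray), 0 where there is no reading), "fx", "fy", "cx", "cy" (pixels), "extrinsics" (4x4, takes a point from camera to world coordinates); the wrist camera has in their place "tool_from_camera" (4x4, takes a point from camera to tool coordinates, whose origin is the TCP and whose axes are the tool frame's). Camera axes: x right, y down, z forward; pixel columns grow to the right and rows downward; lengths in m; the calibration is good to about 2 mm. A picture is of the moment at which its call begins: read the wrist's pose just before it.
- ticket.job_done(): hands the job in, once; it reports no verdict.
The state is a dict: "clock": time; "joints": joint angles; "qvel": joint speeds; "tau": joint torques, N m; "tool_pos": TCP position; "ee_rot": TCP orientation; "force": force on the tool from outside, world axes, zero at the start; "wrist_torque": the same for the moment, N m; "opening": finger opening in m.
Only numpy, scipy, OpenCV 4.12 (cv2) and the standard library are available. Lean on these libraries where they do the work, as an engineer would, in place of code of your own. Each camera call takes 0.05 s, during which the arm holds its last target.

## Working session

There is one attempt and no reset: what is moved stays moved. The work goes in short steps, Python scripts to look and compute and a tool call to move; the robot and the scene stay as the last step left them, time stands still between calls to the robot, and variables do not carry over. Pictures are saved under pics/ and viewed, and the job is handed in when it is done.

Besides the shell and the picture viewer there is one more tool, called after "Emit:" in YAML: its name, and indented under it one key for each argument. play_rows: Moves the arm, as the interface text tells. Its arguments: {"type":"object","properties":{"rows":{"type":"array"},"grip_force":{"type":"number"}},"required":["rows"]}

```bash
mkdir -p pics
cat > h.py <<'E'
import numpy as np, cv2
from rig import manip, eyes, ticket
def grab(n,tag):
    s=manip.sense(); d=eyes.read_camera(n)
    if 'extrinsics' not in d:
        T=np.eye(4);T[:3,:3]=np.array(s['ee_rot']);T[:3,3]=s['tool_pos']
        d['extrinsics']=T@np.array(d['tool_from_camera'])
    cv2.imwrite(f'pics/{tag}.png',cv2.cvtColor(d['pixels'],cv2.COLOR_RGB2BGR))
    np.savez(f'pics/{tag}.npz',**{k:np.array(v) for k,v in d.items()})
    return d
def load(tag): return dict(np.load(f'pics/{tag}.npz'))
def pts(d):
    v,u=np.mgrid[0:420,0:560]; z=d['depth']
    P=np.stack([(u-d['cx'])/d['fx']*z,(v-d['cy'])/d['fy']*z,z,np.ones_like(z)],-1)
    return (P@np.array(d['extrinsics']).T)[...,:3]
def ray(d,u,v,zp):
    E=np.array(d['extrinsics']); r=E[:3,:3]@np.array([(u-d['cx'])/d['fx'],(v-d['cy'])/d['fy'],1]); o=E[:3,3]
    return o+r*(zp-o[2])/r[2]
E
python3 - <<'E'
from h import *
np.set_printoptions(precision=4,suppress=True)
s=manip.sense(); print(s)
for n in ['scene','top','wrist']:
    d=grab(n,n+'0'); print(n,d['fx'],d['cx'],d['cy'],d['extrinsics'])
E
```

```text
{'clock': 0.0, 'joints': array([-1.3994,  0.3134,  1.4985, -0.    ,  1.331 , -0.2234]), 'qvel': array([ 0.0008, -0.0001, -0.0014,  0.0004, -0.    , -0.0008]), 'tau': array([ -0.0001, -41.2271, -25.9744,  -0.0001,   0.0041,   0.    ]), 'tool_pos': array([ 0.2019, -0.4844,  0.2307]), 'ee_rot': array([[-0.0002,  0.3846, -0.9231],
       [ 0.0013, -0.9231, -0.3846],
       [-1.    , -0.0012, -0.0003]]), 'force': array([-0.0308, -0.8085,  0.9935]), 'wrist_torque': array([-0.0086, -0.025 , -0.0323]), 'opening': 0.08549360459923613}
scene 515.3955375420186 278.9174310743537 217.36889775791346 [[-0.6071  0.5119 -0.6077  1.0982]
 [ 0.7944  0.3745 -0.4782  0.5427]
 [-0.0172 -0.7731 -0.634   0.7178]
 [ 0.      0.      0.      1.    ]]
top 436.00588649971183 274.1446054777694 218.27271121234577 [[-0.0281 -0.9964  0.0803  0.468 ]
 [-0.9991  0.0306  0.0292  0.0897]
 [-0.0315 -0.0794 -0.9963  0.9426]
 [ 0.      0.      0.      1.    ]]
wrist 371.02758482648244 281.13972021258184 212.1832488529184 [[ 0.3838 -0.8793 -0.2821  0.274 ]
 [-0.9234 -0.3659 -0.1158 -0.4544]
 [-0.0014  0.3049 -0.9524  0.3743]
 [ 0.      0.      0.      1.    ]]
```

View pics/scene0.png

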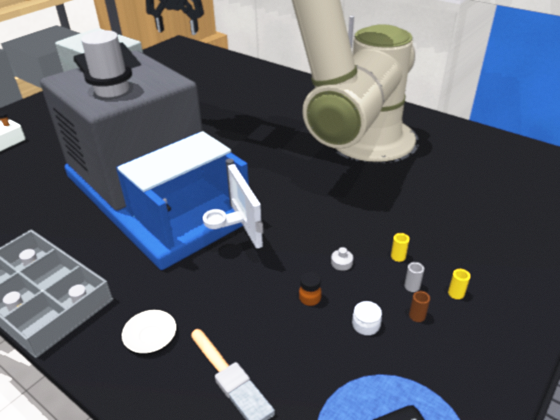

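View pics/top0.png

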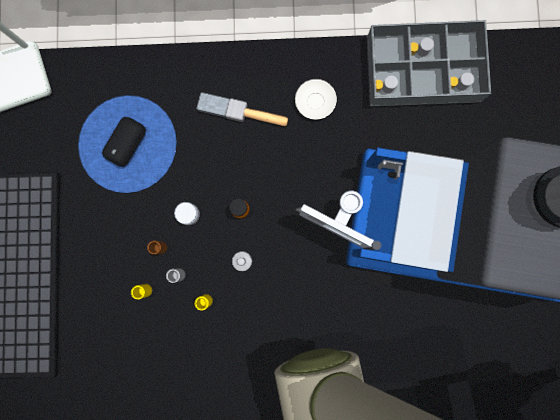

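View pics/wrist0.png

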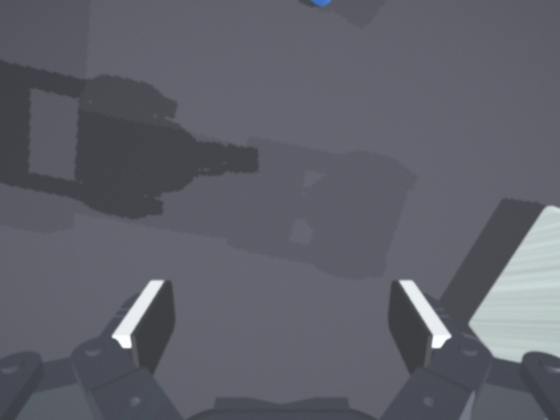

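The steel cup is at top (175,276) and scene (414,277). The look-alikes are brown at top (157,247) and yellow at (141,292) and (204,302). The tin (187,213), jar (239,209) and puck (242,261) stand nearby. The gate runs from its hinge at about (377,245) to its free edge at (301,208), with the seat at (350,203). Next I'll measure these and check a close crop.

Run:
```python
from h import *
np.set_printoptions(precision=4,suppress=True)
t=load('top0'); s=load('scene0')
P=pts(t);Q=pts(s)
def show(n,d,P,u,v):
    print(n,(u,v),P[v,u])
for n,u,v in [('cup',175,276),('brown',157,247),('tin',187,213),('jar',239,209),('puck',242,261),('yA',141,292),('yB',204,302),('seat',350,203),('gate free',303,210),('gate mid',340,227),('hinge',376,244),('roof',430,210)]: show(n,t,P,u,v)
for n,u,v in [('cup',414,277),('seat',214,218),('pad?',262,225)]: show(n,s,Q,u,v)
# segment small objects by height in top view
H=P[...,2]
X,Y=P[...,0],P[...,1]
m=((H>0.028)&(t['depth']>0)&(Y>0.1)&(Y<0.5)&(X>0.2)&(X<0.65)).astype(np.uint8)
n,l,st,c=cv2.connectedComponentsWithStats(m)
for i in range(1,n):
    if st[i,4]>20:
        q=P[l==i]; zt=np.percentile(q[:,2],95); q=q[q[:,2]>zt-0.006]
        print(i,c[i],st[i],'top z',zt,'mid',(q.min(0)+q.max(0))/2,'ext',np.ptp(q,axis=0))
im=cv2.imread('pics/top0.png')
a=cv2.resize(im[180:320,110:280],None,fx=4.4,fy=4.2,interpolation=cv2.INTER_CUBIC); cv2.imwrite('pics/cropA.png',a)
a=cv2.resize(im[140:280,285:475],None,fx=4.2,fy=4.2,interpolation=cv2.INTER_CUBIC); cv2.imwrite('pics/cropB.png',a)
```

```text
cup (175, 276) [0.4256 0.334  0.0048]
brown (157, 247) [0.489  0.3725 0.005 ]
tin (187, 213) [0.5579 0.2994 0.0345]
jar (239, 209) [0.5614 0.1879 0.049 ]
puck (242, 261) [0.4542 0.1854 0.0363]
yA (141, 292) [0.3933 0.408  0.0046]
yB (204, 302) [0.3689 0.2718 0.0064]
seat (350, 203) [ 0.5638 -0.0369  0.075 ]
gate free (303, 210) [0.5456 0.0598 0.148 ]
gate mid (340, 227) [ 0.5122 -0.0058  0.1519]
hinge (376, 244) [ 0.4796 -0.0685  0.1547]
roof (430, 210) [ 0.5378 -0.1676  0.1547]
cup (414, 277) [0.4379 0.3313 0.0386]
seat (214, 218) [ 0.5587 -0.0446  0.0745]
pad? (262, 225) [ 0.4567 -0.0087  0.0048]
1 [238.3004 207.2451] [230 199  18  18 253] top z 0.05436976195628971 mid [0.5654 0.1895 0.0522] ext [0.0338 0.0336 0.0076]
2 [185.3051 212.8475] [175 203  22  21 354] top z 0.03816390624731013 mid [0.558  0.3038 0.036 ] ext [0.0427 0.0432 0.0077]
3 [155.1379 247.2845] [148 241  16  14 116] top z 0.05083113610398618 mid [0.4871 0.3651 0.0491] ext [0.0269 0.0272 0.0075]
4 [241.0625 261.1667] [238 258   8   8  48] top z 0.03720811378442738 mid [0.4532 0.1878 0.0349] ext [0.0146 0.0125 0.0064]
5 [173.9252 275.514 ] [167 269  15  14 107] top z 0.05103990044449229 mid [0.4286 0.3264 0.0488] ext [0.0266 0.0269 0.007 ]
6 [139.2778 291.7937] [132 285  16  15 126] top z 0.050393452275171335 mid [0.3961 0.3991 0.0495] ext [0.0267 0.026  0.0099]
7 [202.2323 302.7879] [195 296  16  15  99] top z 0.05092712425872999 mid [0.3705 0.2685 0.0489] ext [0.0264 0.0272 0.0068]
8 [281.7487 386.9086] [275 363  12  57 394] top z 0.2438795890786303 mid [0.2574 0.1035 0.2437] ext [0.0409 0.0067 0.0115]
```

View pics/cropA.png

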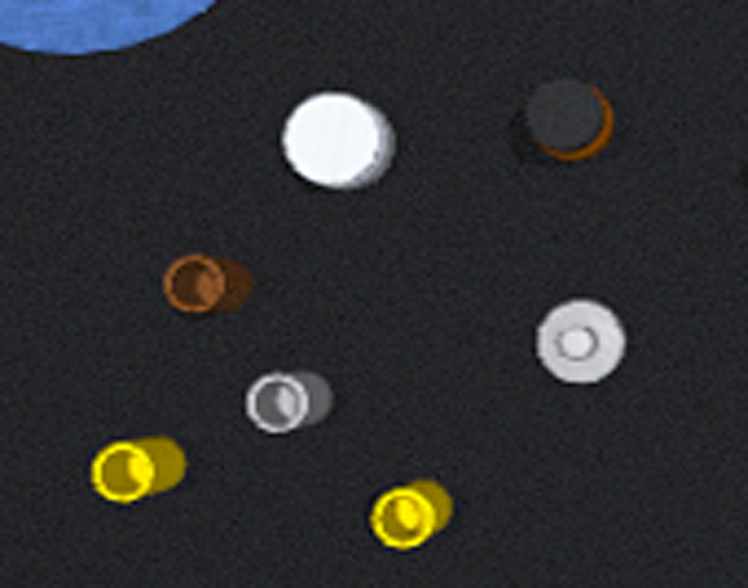

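View pics/cropB.png

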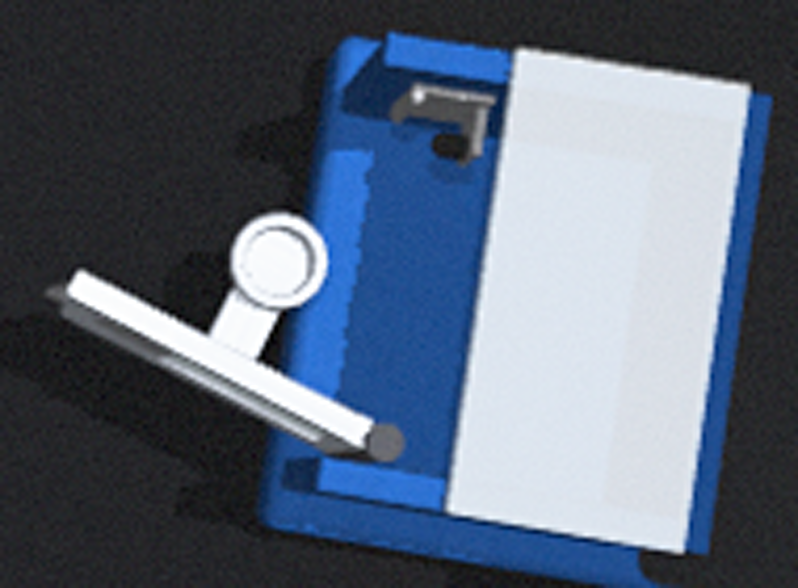

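The crops confirm the choice: the only bare steel open cylinder is at top (173,276). Next are the gate and seat geometry and the move to the cup.

Run:
```python
from h import *
np.set_printoptions(precision=4,suppress=True)
t=load('top0'); s=load('scene0')
g=lambda x,y:(285+(x+.5)/4.2-.5,140+(y+.5)/4.2-.5)
cu=(110+277.5/4.4-.5,180+403.5/4.2-.5)
print('cup rim top',ray(t,*cu,0.05))
hb=ray(t,*g(385,442),0.150);print('hinge',hb, 'z.155',ray(t,*g(385,442),0.155))
st=ray(t,*g(278,262),0.080);print('seat mid rim',ray(t,*g(279,261),0.084),'floor',ray(t,*g(277,263),0.074))
# roof edge direction
a=ray(t,*g(513,48),.156);b=ray(t,*g(447,513),.156);e=a-b;print('roof front edge',a,b,'len',np.linalg.norm(e),'ang',np.degrees(np.arctan2(e[1],e[0])))
# gate inner top edge and outer top edge
i1=ray(t,*g(80,270),.149);i2=ray(t,*g(375,420),.149);e2=i1-i2
o1=ray(t,*g(66,303),.149);o2=ray(t,*g(355,450),.149);e3=o1-o2
print('gate inner',i1,i2,np.degrees(np.arctan2(e2[1],e2[0])),np.degrees(np.arctan2(e3[1],e3[0])))
d=st-hb; d[2]=0; print('seat-hinge',d,np.linalg.norm(d),'expect',np.hypot(70,61), 'ang',np.degrees(np.arctan2(d[1],d[0])),'gate dir from it',np.degrees(np.arctan2(d[1],d[0])+np.arctan2(61,70)))
# scene check
Q=pts(s)
im=cv2.imread('pics/scene0.png')
cv2.imwrite('pics/cropC.png',cv2.resize(im[120:280,110:290],None,fx=4.2,fy=3.7*1.0,interpolation=cv2.INTER_CUBIC))
P=pts(t); print('grey body heights',P[160,520],P[280,520],P[200,545])
```

```text
cup rim top [0.4286 0.3272 0.05  ]
hinge [ 0.4782 -0.0699  0.15  ] z.155 [ 0.4781 -0.0689  0.155 ]
seat mid rim [ 0.5652 -0.0377  0.084 ] floor [ 0.5654 -0.0382  0.074 ]
roof front edge [ 0.6464 -0.1315  0.156 ] [ 0.4473 -0.0934  0.156 ] len 0.20270399130957487 ang -10.849868585655097
gate inner [0.5566 0.0582 0.149 ] [ 0.4877 -0.0662  0.149 ] 61.0360481350074 61.10034193413498
seat-hinge [0.087 0.032 0.   ] 0.09271421421637992 expect 92.84934033152847 ang 20.222464451731792 gate dir from it 61.29228890600631
grey body heights [ 0.6023 -0.2763  0.2604] [ 0.4168 -0.264   0.2581] [ 0.5342 -0.286   0.3009]
```

View pics/cropC.png

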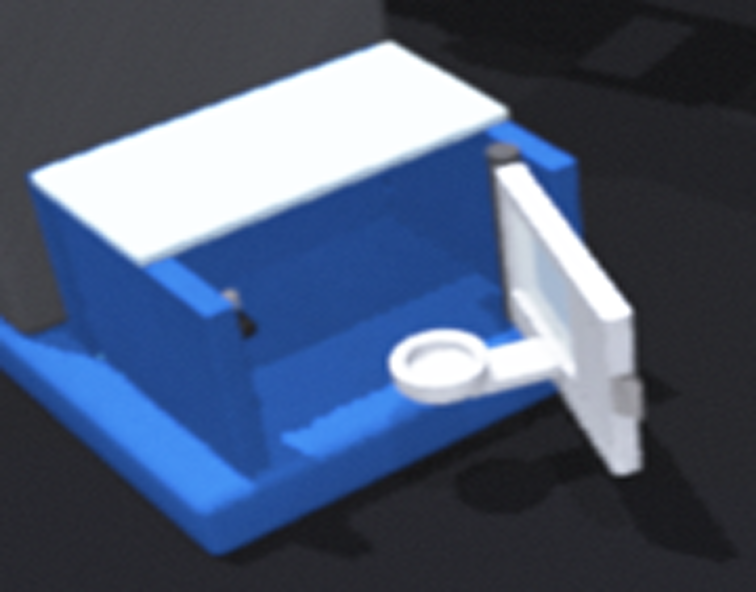

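Emit:
play_rows:
  rows:
    - [[52, -0.01, 0, 0, -10.3], [52, -0.01, 0, 0, -10.3], [52, -0.01, 0, 0, -10.3], [52, -0.01, 0, 0, -10.3], [52, -0.01, 0, 0, -10.2], [52, 0, 0, -0.05, 0], [52, 0, 0, -0.05, 0], [52, 0, 0, -0.05, 0], [52, 0, 0, -0.05, 0], [52, 0, 0, -0.05, 0]]

```text
clock: 1.4
tool_pos: [0.2708, -0.2426, 0.2812]
ee_rot: [[0.0, 0.961, -0.276], [0.0, -0.276, -0.961], [-1.0, 0.0, -0.0]]
force: [-0.4, -0.3, 0.6]
opening: 0.0443
```

Emit:
play_rows:
  rows:
    - [[52, 0, 0, -0.05, 0], [52, 0, 0, -0.05, 0], [52, 0, 0, -0.05, 0], [52, 0.0, 0, -0.05, 0], [52, 0.0, 0, -0.05, 0], [52, 0.02, 0, -0.05, 0], [52, 0.02, 0, -0.05, 0], [52, 0.02, 0, -0.05, 0], [52, 0.02, 0, -0.05, 0], [52, 0.0, 0, -0.05, 0]]

```text
clock: 2.65
tool_pos: [0.4078, 0.238, 0.1998]
ee_rot: [[-0.003, 0.961, -0.275], [-0.001, -0.275, -0.961], [-1.0, -0.002, 0.002]]
force: [0.8, -0.7, 0.5]
opening: 0.0448
```

Emit:
play_rows:
  rows:
    - [[52, 0.02, -0.003, -0.046, 0], [52, 0.02, -0.003, -0.046, 0], [52, 0, 0, 0, 0], [52, 0, 0, 0, 0]]

```text
clock: 3.15
tool_pos: [0.4278, 0.3261, 0.1613]
ee_rot: [[-0.0, 0.961, -0.275], [-0.0, -0.275, -0.961], [-1.0, -0.0, 0.0]]
force: [0.7, -0.4, -0.1]
opening: 0.0443
```

Run:
```python
from h import *
np.set_printoptions(precision=4,suppress=True)
print(manip.sense()['tool_pos'])
w=grab('wrist','w1');grab('top','t1')
P=pts(w);H=P[...,2]
m=((H>0.03)&(H<.058)&(w['depth']>0)).astype(np.uint8)
n,l,st,c=cv2.connectedComponentsWithStats(m)
for i in range(1,n):
    if st[i,4]>100:
        q=P[l==i];zt=np.percentile(q[:,2],97);q=q[q[:,2]>zt-.005];print(c[i],st[i],zt,(q.min(0)+q.max(0))/2,np.ptp(q,axis=0))
```

```text
[0.4278 0.3261 0.1613]
[205.8635 116.9885] [185  96  46  43 872] 0.05202625007562552 [0.3965 0.4005 0.0498] [0.0273 0.0273 0.0056]
[349.4595 128.5369] [326 107  45  43 814] 0.051961228939229345 [0.4873 0.3666 0.0498] [0.0277 0.0273 0.0055]
[458.4087 182.1415] [ 427  153   63   59 2848] 0.03814464243923688 [0.5584 0.3041 0.0367] [0.0445 0.0449 0.0051]
[281.3586 203.1986] [262 181  39  44 856] 0.05192431678651741 [0.4284 0.3276 0.0497] [0.0275 0.0276 0.0056]
[239.2519 287.3841] [228 267  24  44 643] 0.05155959552623384 [0.3756 0.2694 0.0494] [0.0188 0.0274 0.0056]
[491.2214 313.9333] [ 463  288   58   53 2173] 0.053944149873789746 [0.5658 0.191  0.0518] [0.0368 0.0366 0.0057]
```

View pics/w1.png

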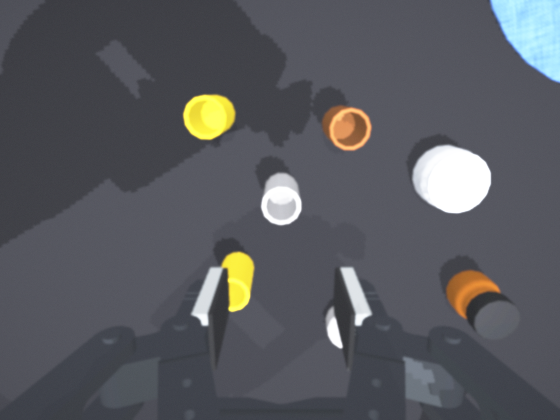

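The wrist view shows the steel cup at (281,205), centred between the fingers. It measures (0.4284, 0.3276), which agrees with the top view. Going down to grasp it.

Emit:
play_rows:
  rows:
    - [[52, 0.03, 0, -0.0016, 0], [52, 0.03, 0, 0, 0], [52, 0.03, 0, 0, 0], [52, 0.03, 0, 0, 0], [52, 0.023, 0, 0, 0], [52, 0, 0, 0, 0], [52, 0, 0, 0, 0], [20, 0, 0, 0, 0], [20, 0, 0, 0, 0], [20, 0, 0, 0, 0]]
  grip_force: 30

```text
clock: 4.5
tool_pos: [0.4291, 0.3282, 0.0196]
ee_rot: [[0.002, 0.961, -0.275], [0.001, -0.275, -0.961], [-1.0, 0.002, -0.001]]
force: [-0.8, -1.4, 7.6]
opening: 0.0272
```

Emit:
play_rows:
  rows:
    - [[20, 0, 0, 0, 0], [20, 0, 0, 0, 0], [20, 0, 0, 0, 0]]

```text
clock: 4.88
tool_pos: [0.4291, 0.3282, 0.0196]
ee_rot: [[0.002, 0.961, -0.275], [0.001, -0.275, -0.961], [-1.0, 0.002, -0.001]]
force: [-0.7, -2.0, 6.2]
opening: 0.0272
```

Emit:
play_rows:
  rows:
    - [[20, -0.02, 0, 0, 0], [20, -0.045, 0, 0, 0], [20, -0.045, 0, 0, 0], [20, -0.045, 0, 0, 0], [20, -0.045, 0.01, 0.013, 0], [20, 0, 0.02, 0.027, 0], [20, 0, 0.03, 0.041, 0], [20, 0, 0.03, 0.041, 0], [20, 0, 0.03, 0.041, 0], [20, 0, 0.03, 0.041, 0]]

```text
clock: 6.12
tool_pos: [0.5167, 0.089, 0.2188]
ee_rot: [[0.001, 0.961, -0.275], [0.0, -0.275, -0.961], [-1.0, 0.001, -0.0]]
force: [0.6, 0.2, -0.9]
opening: 0.0272
```

Emit:
play_rows:
  rows:
    - [[20, 0, 0.03, 0.041, 0], [20, 0, 0.03, 0.041, 0], [20, 0, 0.022, 0.028, -9], [20, 0, 0, 0, -9], [20, 0, 0, 0, -9], [20, 0, 0, 0, -10], [20, 0, 0, 0, -10], [20, 0, 0, 0, -10], [20, 0, 0, 0, -10], [20, 0, 0, 0, -10]]

```text
clock: 7.38
tool_pos: [0.5648, -0.0377, 0.2186]
ee_rot: [[0.0, 0.479, 0.878], [-0.0, 0.878, -0.479], [-1.0, 0.0, 0.0]]
force: [0.3, 0.4, -0.2]
opening: 0.0268
```

Emit:
play_rows:
  rows:
    - [[20, 0, 0, 0, 0], [20, 0, 0, 0, 0]]

```text
clock: 7.62
tool_pos: [0.5649, -0.0377, 0.2185]
ee_rot: [[0.0, 0.487, 0.873], [-0.0, 0.873, -0.487], [-1.0, 0.0, 0.0]]
force: [0.6, -0.4, -1.3]
opening: 0.0271
```

Run:
```python
from h import *
print(manip.sense()['joints'])
w=grab('wrist','w2');grab('top','t2');grab('scene','s2')
a=[cv2.imread(f'pics/{n}.png') for n in ('w2','t2')]
cv2.imwrite('pics/cmp2.png',np.hstack([cv2.resize(a[0],(400,300)),cv2.resize(a[1][110:290,280:520],(400,300))]))
```

```text
[-2.73491940e-01  4.13198438e-01  1.39001541e+00  1.52958847e-05
  1.33822703e+00 -1.33515165e+00]
```

View pics/cmp2.png

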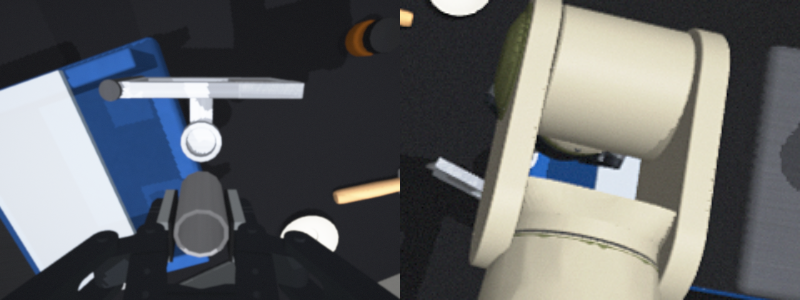

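View pics/s2.png

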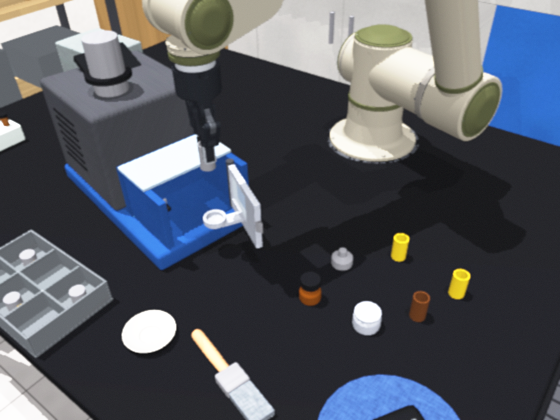

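The cup is held upright and seems centred. Gate, bracket and seat (wrist about (280,197)) are in view. Now I'll measure the seat and the held cup in the same camera.

Run:
```python
from h import *
np.set_printoptions(precision=4,suppress=True)
w=load('w2');P=pts(w);H=P[...,2]
# seat region
box=np.zeros(H.shape,bool);box[160:232,245:315]=True
q=P[box&(H>.078)&(H<.09)]
mm=q[(np.hypot(q[:,0]-.5653,q[:,1]+.038)<.026)]
print(len(mm),mm[:,2].mean(),(mm.min(0)+mm.max(0))/2,np.ptp(mm,axis=0))
A=np.c_[2*mm[:,:2],np.ones(len(mm))];r=np.linalg.lstsq(A,(mm[:,:2]**2).sum(1),rcond=None)[0];print('seat circ',r[:2],np.sqrt(r[2]+r[0]**2+r[1]**2))
# held cup
box[:]=False;box[240:365,235:325]=True
T=np.array(w['extrinsics'])
s=manip.sense();tp=np.array(s['tool_pos'])
q=P[box&(H>.19)&(H<.26)&(np.hypot(P[...,0]-tp[0],P[...,1]-tp[1])<.03)]
for z in np.arange(.195,.255,.006):
    k=q[abs(q[:,2]-z)<.003]
    if len(k)>20:
        A=np.c_[2*k[:,:2],np.ones(len(k))];r=np.linalg.lstsq(A,(k[:,:2]**2).sum(1),rcond=None)[0];print(round(z,3),len(k),r[:2],np.sqrt(r[2]+r[0]**2+r[1]**2))
im=cv2.imread('pics/w2.png');cv2.imwrite('pics/crop2.png',cv2.resize(im[90:380,190:370],None,fx=2,fy=2,interpolation=cv2.INTER_CUBIC))
```

```text
1284 0.08418588582718974 [ 0.565  -0.0375  0.0824] [0.044  0.0444 0.0088]
seat circ [ 0.5646 -0.0372] 0.019321224817317902
0.201 147 [ 0.5655 -0.0379] 0.013572022070746944
0.207 276 [ 0.5656 -0.0379] 0.01366610817435019
0.213 405 [ 0.5646 -0.0373] 0.012686244630559118
0.219 602 [ 0.5645 -0.0372] 0.012667766536316948
0.225 916 [ 0.5632 -0.0372] 0.013583241706489363
0.231 1091 [ 0.5632 -0.037 ] 0.013631908434534795
0.237 1249 [ 0.5633 -0.0371] 0.013391190770748835
0.243 1423 [ 0.5635 -0.0372] 0.013299872808803619
0.249 2291 [ 0.5644 -0.0375] 0.01302439906188101
```

View pics/crop2.png

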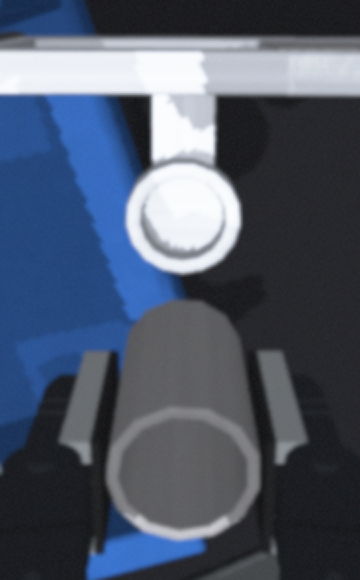

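Emit:
play_rows:
  rows:
    - [[20, 0.03, 0, 0, 0], [20, 0.03, 0, 0, 0], [20, 0.03, 0, 0, 0], [20, 0.02, 0, 0, 0], [20, 0.006, 0, 0, 0], [20, 0.003, 0, 0, 0], [20, 0, 0, 0, 0], [20, 0, 0, 0, 0]]

```text
clock: 8.78
tool_pos: [0.5653, -0.0378, 0.1]
ee_rot: [[0.001, 0.485, 0.875], [-0.0, 0.875, -0.485], [-1.0, 0.0, 0.001]]
force: [-0.3, 0.8, -1.0]
opening: 0.0271
```

Emit:
play_rows:
  rows:
    - [[20, 0.002, 0, 0, 0], [20, 0.001, 0, 0, 0], [20, 0.0, 0, 0, 0], [20, 0, 0, 0, 0]]

```text
clock: 9.28
tool_pos: [0.565, -0.0377, 0.0963]
ee_rot: [[0.0, 0.485, 0.875], [0.0, 0.875, -0.485], [-1.0, 0.0, 0.0]]
force: [-0.8, 0.4, -0.1]
opening: 0.0271
```

Emit:
play_rows:
  rows:
    - [[20, 0.001, 0, 0, 0], [20, 0.001, 0, 0, 0], [20, 0.0, 0, 0, 0]]

```text
clock: 9.65
tool_pos: [0.5649, -0.0377, 0.0942]
ee_rot: [[-0.0, 0.485, 0.875], [0.0, 0.875, -0.485], [-1.0, -0.0, -0.0]]
force: [0.3, -0.4, -0.5]
opening: 0.0273
```

Emit:
play_rows:
  rows:
    - [[20, 0.001, 0, 0, 0], [20, 0.0, 0, 0, 0]]

```text
clock: 9.9
tool_pos: [0.5651, -0.0378, 0.0936]
ee_rot: [[0.0, 0.485, 0.875], [-0.0, 0.875, -0.485], [-1.0, 0.0, 0.001]]
force: [-0.6, -0.6, 3.9]
opening: 0.027
```

Run:
```python
from h import *
grab('scene','s3')
im=cv2.imread('pics/s3.png');cv2.imwrite('pics/crop3.png',cv2.resize(im[100:270,120:290],None,fx=3.5,fy=3.5,interpolation=cv2.INTER_CUBIC))
```

```text
(no output)
```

View pics/crop3.png

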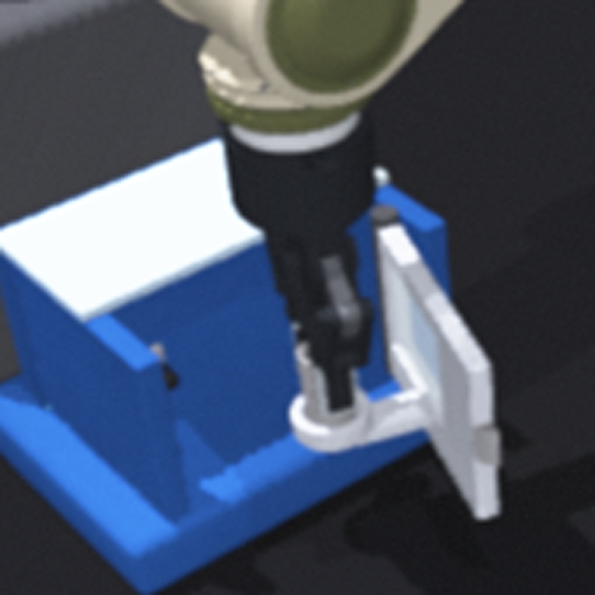

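The cup is in the dish, and contact came at the predicted height (0.0936) with 4 N. Releasing it and lifting straight up.

Emit:
play_rows:
  rows:
    - [[40, 0, 0, 0, 0], [48, 0, 0, 0, 0], [52, 0, 0, 0, 0], [52, 0, 0, 0, 0], [52, -0.01, 0, 0, 0], [52, -0.02, 0, 0, 0], [52, -0.03, 0, 0, 0], [52, -0.03, 0, 0, 0], [52, -0.03, 0, 0, 0], [52, 0, 0, 0, 0]]

```text
clock: 11.2
tool_pos: [0.5659, -0.0379, 0.2162]
ee_rot: [[0.005, 0.484, 0.875], [-0.001, 0.875, -0.484], [-1.0, 0.001, 0.005]]
force: [-0.5, 0.0, 0.2]
opening: 0.0446
```

```bash
cat > chk.py <<'E'
from h import *
import sys
np.set_printoptions(precision=4,suppress=True)
tag=sys.argv[1]
w=grab('wrist','w'+tag);P=pts(w);H=P[...,2];s=manip.sense();print(s['tool_pos'],s['clock'])
C=np.array([float(sys.argv[2]),float(sys.argv[3])])
near=np.hypot(P[...,0]-C[0],P[...,1]-C[1])<.035
q=P[near&(H>.115)&(H<.132)];print('cup top',len(q),np.percentile(q[:,2],[5,50,95]) if len(q) else '')
if len(q): print((q.min(0)+q.max(0))/2,np.ptp(q,axis=0))
q=P[near&(H>.081)&(H<.087)];print('rim',len(q),q.mean(0) if len(q) else '')
if len(q): print((q.min(0)+q.max(0))/2,np.ptp(q,axis=0))
q=P[(H>.144)&(H<.154)&(P[...,0]>.42)&(P[...,0]<.68)&(P[...,1]>-.12)&(P[...,1]<.12)&(w['depth']>0)]
np.save('pics/gt.npy',q)
E
python3 chk.py 4 .565 -.0377
```

```text
[ 0.5652 -0.0377  0.2143] 11.25
cup top 707 [0.1161 0.1241 0.1257]
[ 0.5657 -0.0381  0.1208] [0.0277 0.0274 0.0116]
rim 1064 [ 0.5604 -0.0348  0.0842]
[ 0.5647 -0.0374  0.084 ] [0.0435 0.044  0.006 ]
```

View pics/w4.png

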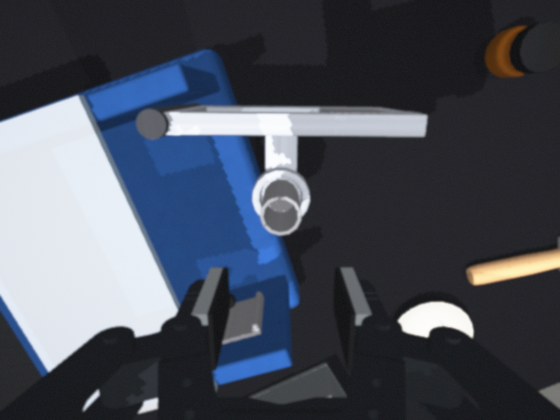

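The cup stands in the seat: its top is at 0.124 and it is 1.2 mm from the seat centre. The gate has not moved. Next I move over the gate to its outer side, shut the jaws and go down behind the pad.

Emit:
play_rows:
  rows:
    - [[52, -0.01, 0.005, -0.01, 0], [52, 0, 0.01, -0.022, 0], [20, 0, 0.01, -0.023, 0], [0, 0, 0.01, -0.023, 0], [0, 0, 0.01, -0.022, 0], [0, 0, 0, 0, 0], [0, 0.02, 0, 0, 0], [0, 0.03, 0, 0, 0], [0, 0.03, 0, 0, 0], [0, 0.035, 0, 0, 0]]

```text
clock: 12.5
tool_pos: [0.4998, 0.0497, 0.1075]
ee_rot: [[0.001, 0.485, 0.875], [-0.0, 0.875, -0.485], [-1.0, 0.0, 0.001]]
force: [-0.5, -0.1, 0.1]
opening: -0.0002
```

Emit:
play_rows:
  rows:
    - [[0, 0, 0, 0, 0], [0, 0, 0, 0, 0]]

```text
clock: 12.75
tool_pos: [0.5001, 0.0499, 0.1095]
ee_rot: [[0.002, 0.485, 0.875], [-0.0, 0.875, -0.485], [-1.0, 0.001, 0.002]]
force: [0.1, -0.1, 0.0]
opening: 0.0
```

Run:
```python
from h import *
grab('scene','s5');grab('wrist','w5');print(manip.sense()['joints'])
a=[cv2.imread(f'pics/{n}.png') for n in ('w5','s5')]
cv2.imwrite('pics/cmp5.png',np.hstack([cv2.resize(a[0],(400,300)),cv2.resize(a[1][120:270,100:300],(400,300))]))
```

```text
[-1.33995974e-01  3.97294241e-01  1.72340793e+00 -4.17558080e-05
  1.01829100e+00 -1.19891461e+00]
```

View pics/cmp5.png

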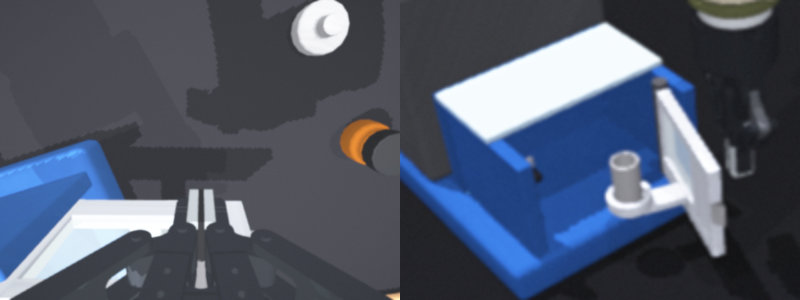

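The fingers are shut behind the pad with the cup standing in its seat. Approaching gently.

Emit:
play_rows:
  rows:
    - [[0, 0, 0, 0.005, 0], [0, 0, 0, 0.006, 0], [0, 0, 0, 0.004, 0], [0, 0, 0, 0.002, 0], [0, 0, 0, 0.002, 0], [0, 0, 0, 0.002, 0], [0, 0, 0.0003, 0.002, 1], [0, 0, 0.0006, 0.004, 2], [0, 0, 0.0007, 0.005, 2.5], [0, 0, 0.0007, 0.005, 2.5]]

```text
clock: 14.1
tool_pos: [0.5327, 0.0334, 0.1082]
ee_rot: [[-0.0, 0.604, 0.797], [0.0, 0.797, -0.604], [-1.0, -0.0, -0.0]]
force: [-0.6, -0.2, 0.6]
opening: 0.0001
```

```bash
cat > look.py <<'E'
from h import *
import sys
t=sys.argv[1]
grab('scene','s'+t)
im=cv2.imread(f'pics/s{t}.png');cv2.imwrite(f'pics/crop{t}.png',cv2.resize(im[110:270,100:300],None,fx=3.5,fy=3.5,interpolation=cv2.INTER_CUBIC))
s=manip.sense()
R=np.array(s['ee_rot']);p=np.array(s['tool_pos']);h=np.array([.478,-.0695,p[2]])
d=R.T@(p-h);yaw=np.degrees(np.arctan2(R[1,1],R[0,1]))
print(s['clock'],'in tool: along',d[1],'normal',d[2],'yaw',yaw,'gate if contact(rad, normal .0185)',np.radians(yaw+10.85)+ (d[2]+.0185)/-.115,'Ftool',R.T@np.array(s['force']))
E
python3 look.py 6
```

```text
14.15 in tool: along 0.11504146892601057 normal -0.01813709202375627 yaw 52.75512456494558 gate if contact(rad, normal .0185) 1.1069631232668722 Ftool [-0.01839823 -0.23196866  0.17061364]
```

View pics/crop6.png

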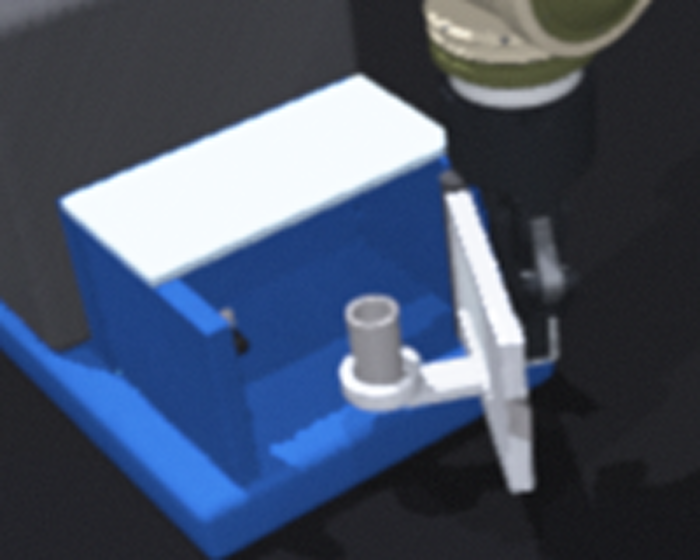

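The gate turns with the fingers and the cup rides upright. I'll continue along the arc.

Emit:
play_rows:
  rows:
    - [[0, 0, 0.0007, 0.005, 2.5], [0, 0, 0.0007, 0.005, 2.5], [0, 0, 0.0007, 0.005, 2.5], [0, 0, 0.0007, 0.005, 2.5], [0, 0, 0.0007, 0.005, 2.5], [0, 0, 0.0007, 0.005, 2.5], [0, 0, 0.0007, 0.005, 2.5], [0, 0, 0.0007, 0.005, 2.5], [0, 0, 0.0007, 0.005, 2.5], [0, 0, 0.0007, 0.005, 2.5]]

```text
clock: 15.4
tool_pos: [0.5707, 0.0011, 0.1082]
ee_rot: [[-0.0, 0.884, 0.468], [0.0, 0.468, -0.884], [-1.0, -0.0, -0.0]]
force: [-1.9, 0.9, -0.5]
opening: -0.0002
```

```bash
python3 look.py 7
```

```text
15.45 in tool: along 0.11502630324933348 normal -0.0186345364793369 yaw 27.80921332778003 gate if contact(rad, normal .0185) 0.6759004412296519 Ftool [ 1.37163651 -0.42474974  0.55873044]
```

View pics/crop7.png

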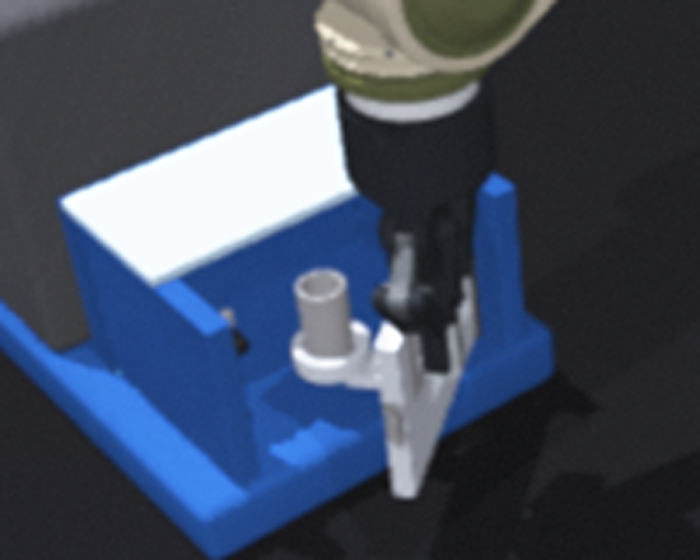

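Emit:
play_rows:
  rows:
    - [[0, 0, 0.0007, 0.005, 2.5], [0, 0, 0.0007, 0.005, 2.5], [0, 0, 0.0007, 0.005, 2.5], [0, 0, 0.0007, 0.005, 2.5], [0, 0, 0.0007, 0.005, 2.5], [0, 0, 0.0007, 0.005, 2.5], [0, 0, 0.0007, 0.005, 2.5], [0, 0, 0.0006, 0.004, 2], [0, 0, 0.0005, 0.003, 1.5], [0, 0, 0.0005, 0.003, 1.5]]

```text
clock: 16.7
tool_pos: [0.5907, -0.0397, 0.1083]
ee_rot: [[0.0, 0.996, 0.095], [0.0, 0.095, -0.996], [-1.0, 0.0, -0.0]]
force: [-1.1, 2.2, -1.2]
opening: -0.0004
```

```bash
python3 look.py 8
```

```text
16.75 in tool: along 0.1150370011745856 normal -0.01883839765208279 yaw 5.361461395064588 gate if contact(rad, normal .0185) 0.2858859661828111 Ftool [ 1.5729867  -0.17402087 -0.28624298]
```

View pics/crop8.png

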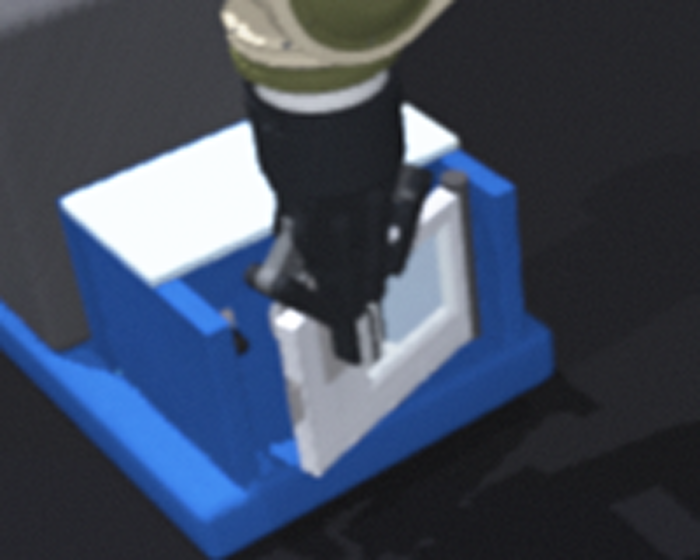

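Run:
```python
from h import *
np.set_printoptions(precision=3,suppress=True)
w=grab('wrist','w8');z=w['depth'];v,u=np.mgrid[0:420,0:560]
C=np.stack([(u-w['cx'])/w['fx']*z,(v-w['cy'])/w['fy']*z,z,np.ones_like(z)],-1)
T=(C@w['tool_from_camera'].T)[...,:3]
s=manip.sense()
k=(z>0)&(z<.25)&(abs(T[...,2])<.045)&(T[...,0]<.005)
for a in np.arange(-.1,.005,.01):
    q=T[k&(T[...,0]>=a)&(T[...,0]<a+.01)]
    if len(q): print(round(a,3),len(q),'y',q[:,1].min(),q[:,1].max(),'z',q[:,2].min(),q[:,2].max())
t=load('top0'); P=pts(t)
h=np.array([.478,-.0695]);a=np.radians(-10.85);g=np.array([np.cos(a),np.sin(a)]);n=np.array([np.sin(a),-np.cos(a)])
D=P[...,:2]-h; al=D@g; nn=D@n
q=(P[...,2]>.14)&(P[...,2]<.158)&(nn>-.04)&(nn<.03)
print('walls along',np.histogram(al[q],bins=np.arange(-.06,.24,.01)))
```

```text
-0.09 4246 y -0.057114296116519095 0.057240350259517 z -0.018768672166121908 -0.010375066930332702
-0.08 11547 y -0.056456461238747695 0.05793635686825466 z -0.018564407638174144 7.132439316052952e-05
-0.07 6911 y -0.048247502242757326 0.049711075789527964 z -0.01838146519048421 0.009580741315815128
-0.06 9199 y -0.039644875353995405 0.0406233572416351 z -0.014378825189576741 0.012641671747607844
-0.05 5434 y -0.0980064352688232 0.03320856851638474 z -0.014441149608997603 0.02424815662504891
-0.04 3643 y -0.10238558616288378 0.015562571967703514 z -0.01205949095113694 0.02037439537604048
-0.03 2671 y -0.11009340522156912 0.055208496918774906 z -0.011963842296095747 0.043333483475464854
-0.02 3914 y -0.11672059682675591 0.055246857154450914 z -0.012085619367126224 0.044213475235517524
-0.01 4285 y -0.12459604232773759 0.048763295192073265 z -0.01170759086293946 0.04490956423409073
-0.0 2231 y -0.12535393412976367 0.04483031062068224 z -0.010725326219270512 0.016214604693745027
walls along (array([  0,   0,   0,  97, 168,  53, 120,  44,   0,   0,   0,   0,   0,
         0,   0,   0,   0,   0,   0,   0,   0,   0, 154, 112,   0,   0,
         0,   0,   0]), array([-0.06, -0.05, -0.04, -0.03, -0.02, -0.01,  0.  ,  0.01,  0.02,
        0.03,  0.04,  0.05,  0.06,  0.07,  0.08,  0.09,  0.1 ,  0.11,
        0.12,  0.13,  0.14,  0.15,  0.16,  0.17,  0.18,  0.19,  0.2 ,
        0.21,  0.22,  0.23]))
```

View pics/w8.png

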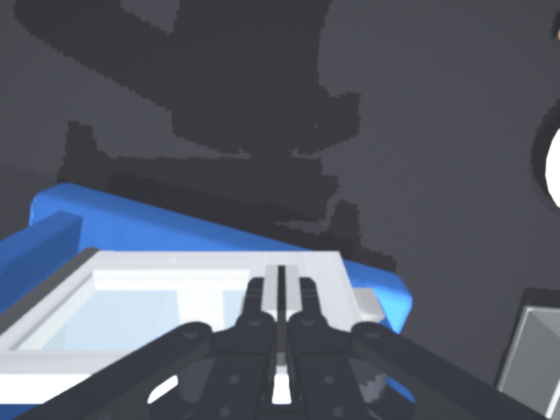

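Clearances are fine: the knuckles span ±33 mm at wall height and the wall is 45 mm away. Slowing down now.

Emit:
play_rows:
  rows:
    - [[0, 0, 0.0005, 0.003, 1.5], [0, 0, 0.0005, 0.003, 1.5], [0, 0, 0.0005, 0.003, 1.5], [0, 0, 0.0004, 0.002, 1], [0, 0, 0.0004, 0.002, 1], [0, 0, 0.0002, 0.001, 0.5], [0, 0, 0.0002, 0.001, 0.5], [0, 0, 0, 0, 0]]

```text
clock: 17.8
tool_pos: [0.594, -0.0545, 0.1083]
ee_rot: [[0.0, 0.999, -0.035], [-0.0, -0.035, -0.999], [-1.0, 0.0, 0.0]]
force: [-0.1, 1.1, 0.2]
opening: 0.0001
```

```bash
python3 look.py 9
```

```text
17.85 in tool: along 0.11537281925331933 normal -0.01903548781905365 yaw -1.9766553390466515 gate if contact(rad, normal .0185) 0.15952549581575368 Ftool [ 0.56868044 -0.27993729 -0.79223796]
```

Emit:
play_rows:
  rows:
    - [[0, 0, 0.0001, 0.001, 0.5], [0, 0, 0.0001, 0.001, 0.5], [0, 0, 0.0001, 0.001, 0.5], [0, 0, 0, 0, 0]]

```text
clock: 18.35
tool_pos: [0.5941, -0.0575, 0.1083]
ee_rot: [[0.0, 0.998, -0.061], [-0.0, -0.061, -0.998], [-1.0, 0.0, 0.0]]
force: [0.5, -0.1, 0.1]
opening: -0.0001
```

Emit:
play_rows:
  rows:
    - [[0, 0, 0.0001, 0.001, 0.5], [0, 0, 0.0001, 0.001, 0.5], [0, 0, 0, 0, 0]]

```text
clock: 18.73
tool_pos: [0.5942, -0.0595, 0.1083]
ee_rot: [[-0.0, 0.997, -0.078], [-0.0, -0.078, -0.997], [-1.0, -0.0, 0.0]]
force: [0.8, 1.2, 0.2]
opening: -0.0
```

Emit:
play_rows:
  rows:
    - [[0, 0, 0.0001, 0.001, 0.5], [0, 0, 0.0001, 0.001, 0.5], [0, 0, 0, 0, 0]]

```text
clock: 19.1
tool_pos: [0.5942, -0.0616, 0.1083]
ee_rot: [[-0.0, 0.995, -0.096], [-0.0, -0.096, -0.995], [-1.0, -0.0, 0.0]]
force: [0.4, 1.7, -0.1]
opening: 0.0
```

Emit:
play_rows:
  rows:
    - [[0, 0, 0.0001, 0.001, 0.5], [0, 0, 0.0001, 0.001, 0.5], [0, 0, 0, 0, 0]]

```text
clock: 19.48
tool_pos: [0.5941, -0.0636, 0.1083]
ee_rot: [[-0.0, 0.994, -0.113], [-0.0, -0.113, -0.994], [-1.0, -0.0, 0.0]]
force: [0.2, 0.7, -0.1]
opening: 0.0001
```

Emit:
play_rows:
  rows:
    - [[0, 0, 0.0001, 0.001, 0.5], [0, 0, 0.0001, 0.001, 0.5], [0, 0, 0, 0, 0]]

```text
clock: 19.85
tool_pos: [0.5941, -0.0655, 0.1083]
ee_rot: [[-0.0, 0.991, -0.13], [-0.0, -0.13, -0.991], [-1.0, -0.0, 0.0]]
force: [0.0, 2.0, -0.2]
opening: -0.0001
```

Emit:
play_rows:
  rows:
    - [[0, 0, 0.0001, 0.001, 0.5], [0, 0, 0.0001, 0.001, 0.5], [0, 0, 0, 0, 0]]

```text
clock: 20.23
tool_pos: [0.5941, -0.0676, 0.1083]
ee_rot: [[-0.0, 0.989, -0.148], [-0.0, -0.148, -0.989], [-1.0, -0.0, 0.0]]
force: [1.3, 1.3, -0.8]
opening: 0.0
```

Emit:
play_rows:
  rows:
    - [[0, 0, 0.0001, 0.001, 0.5], [0, 0, 0, 0, 0]]

```text
clock: 20.48
tool_pos: [0.594, -0.0685, 0.1083]
ee_rot: [[-0.0, 0.988, -0.156], [-0.0, -0.156, -0.988], [-1.0, -0.0, 0.0]]
force: [2.1, 0.6, -0.8]
opening: -0.0002
```

Emit:
play_rows:
  rows:
    - [[0, 0, 0.0001, 0.001, 0.5], [0, 0, 0, 0, 0]]

```text
clock: 20.72
tool_pos: [0.594, -0.0696, 0.1083]
ee_rot: [[-0.0, 0.986, -0.165], [-0.0, -0.165, -0.986], [-1.0, -0.0, 0.0]]
force: [0.4, 0.9, -0.0]
opening: 0.0006
```

```bash
python3 look.py 10
```

```text
20.775 in tool: along 0.11439858313585605 normal -0.019083116164446804 yaw -9.481763443500464 gate if contact(rad, normal .0185) 0.02895080820008202 Ftool [-0.479009    0.71761617 -1.11252308]
```

View pics/crop10.png

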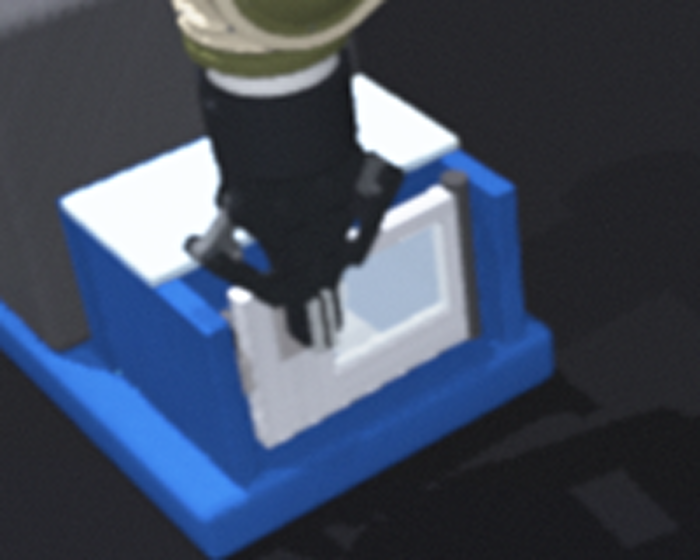

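The gate is between the side walls at about 0.03 rad and the latch has not been felt yet. I'll continue in small steps.

Emit:
play_rows:
  rows:
    - [[0, 0, 0.0001, 0.001, 0.5], [0, 0, 0, 0, 0]]

```text
clock: 21.02
tool_pos: [0.594, -0.07, 0.1083]
ee_rot: [[0.0, 0.985, -0.174], [0.001, -0.174, -0.985], [-1.0, 0.0, -0.001]]
force: [1.5, 4.5, 0.4]
opening: 0.0001
```

Emit:
play_rows:
  rows:
    - [[0, 0, 0.0001, 0.001, 0.5], [0, 0, 0, 0, 0]]

```text
clock: 21.28
tool_pos: [0.594, -0.0708, 0.1083]
ee_rot: [[0.0, 0.983, -0.182], [0.001, -0.182, -0.983], [-1.0, 0.0, -0.001]]
force: [2.3, 6.4, -0.1]
opening: -0.0001
```

Emit:
play_rows:
  rows:
    - [[0, 0, 0.0001, 0.001, 0.5], [0, 0, 0, 0, 0]]

```text
clock: 21.52
tool_pos: [0.594, -0.0716, 0.1083]
ee_rot: [[0.001, 0.982, -0.19], [0.001, -0.19, -0.982], [-1.0, 0.0, -0.001]]
force: [3.3, 6.7, -0.8]
opening: 0.0
```

Emit:
play_rows:
  rows:
    - [[0, 0, 0.0001, 0.001, 0.5], [0, 0, 0, 0, 0]]

```text
clock: 21.78
tool_pos: [0.5939, -0.0725, 0.1083]
ee_rot: [[0.001, 0.98, -0.199], [0.001, -0.199, -0.98], [-1.0, 0.0, -0.002]]
force: [3.2, 7.3, 0.2]
opening: 0.0002
```

Force is rising to about 8 N, so the tongue is on the lip. Smaller steps now.

Emit:
play_rows:
  rows:
    - [[0, 0, 0.0001, 0.0007, 0.35], [0, 0, 0, 0, 0]]

```text
clock: 22.02
tool_pos: [0.5939, -0.0731, 0.1083]
ee_rot: [[0.001, 0.979, -0.205], [0.002, -0.205, -0.979], [-1.0, 0.0, -0.002]]
force: [3.2, 8.2, -0.7]
opening: -0.0005
```

Emit:
play_rows:
  rows:
    - [[0, 0, 0.0001, 0.0007, 0.35], [0, 0, 0, 0, 0]]

```text
clock: 22.28
tool_pos: [0.5938, -0.0743, 0.1083]
ee_rot: [[0.001, 0.978, -0.211], [0.001, -0.211, -0.978], [-1.0, 0.0, -0.001]]
force: [2.8, 4.5, -0.5]
opening: 0.0
```

Emit:
play_rows:
  rows:
    - [[0, 0, 0.0001, 0.0007, 0.35], [0, 0, 0, 0, 0]]

```text
clock: 22.52
tool_pos: [0.5934, -0.076, 0.1083]
ee_rot: [[-0.0, 0.976, -0.217], [-0.001, -0.217, -0.976], [-1.0, -0.0, 0.001]]
force: [-0.6, 0.0, 0.1]
opening: 0.0003
```

The force dropped from 8 N to 0, which looks like the snap. I'll feel gently for the buffer.

Emit:
play_rows:
  rows:
    - [[0, 0, 0, 0.0005, 0], [0, 0, 0, 0, 0]]

```text
clock: 22.78
tool_pos: [0.5933, -0.0763, 0.1083]
ee_rot: [[-0.0, 0.976, -0.217], [-0.0, -0.217, -0.976], [-1.0, -0.0, 0.0]]
force: [-0.7, 0.5, 0.4]
opening: 0.0
```

Emit:
play_rows:
  rows:
    - [[0, 0, 0, 0.0005, 0], [0, 0, 0, 0, 0]]

```text
clock: 23.02
tool_pos: [0.5933, -0.0766, 0.1083]
ee_rot: [[-0.0, 0.976, -0.217], [-0.0, -0.217, -0.976], [-1.0, -0.0, 0.0]]
force: [-0.3, 0.7, 0.0]
opening: 0.0003
```

Emit:
play_rows:
  rows:
    - [[0, 0, 0, 0.0005, 0], [0, 0, 0, 0, 0]]

```text
clock: 23.28
tool_pos: [0.5932, -0.0769, 0.1083]
ee_rot: [[0.0, 0.976, -0.217], [0.0, -0.217, -0.976], [-1.0, 0.0, -0.0]]
force: [-0.3, 1.6, -0.6]
opening: -0.0002
```

Emit:
play_rows:
  rows:
    - [[0, 0, 0, 0.0005, 0], [0, 0, 0, 0, 0]]

```text
clock: 23.52
tool_pos: [0.5932, -0.0773, 0.1083]
ee_rot: [[0.0, 0.976, -0.217], [0.0, -0.217, -0.976], [-1.0, 0.0, -0.0]]
force: [0.7, 2.3, 0.1]
opening: -0.0001
```

Emit:
play_rows:
  rows:
    - [[0, 0, 0, 0.0005, 0], [0, 0, 0, 0, 0]]

```text
clock: 23.78
tool_pos: [0.5931, -0.0775, 0.1083]
ee_rot: [[0.0, 0.976, -0.217], [0.001, -0.217, -0.976], [-1.0, 0.0, -0.001]]
force: [1.3, 5.0, -0.1]
opening: 0.0
```

Emit:
play_rows:
  rows:
    - [[0, 0, 0, 0.0005, 0], [0, 0, 0, 0, 0]]

```text
clock: 24.02
tool_pos: [0.5931, -0.0777, 0.1083]
ee_rot: [[0.0, 0.976, -0.217], [0.001, -0.217, -0.976], [-1.0, 0.0, -0.001]]
force: [1.5, 6.9, 0.4]
opening: 0.0002
```

```bash
python3 look.py 11
```

```text
24.075 in tool: along 0.11409713496093479 normal -0.016956764694944965 yaw -12.518069779011704 gate if contact(rad, normal .0185) -0.0425327472320296 Ftool [ 0.07425766  0.39062156 -6.59794884]
```

View pics/crop11.png

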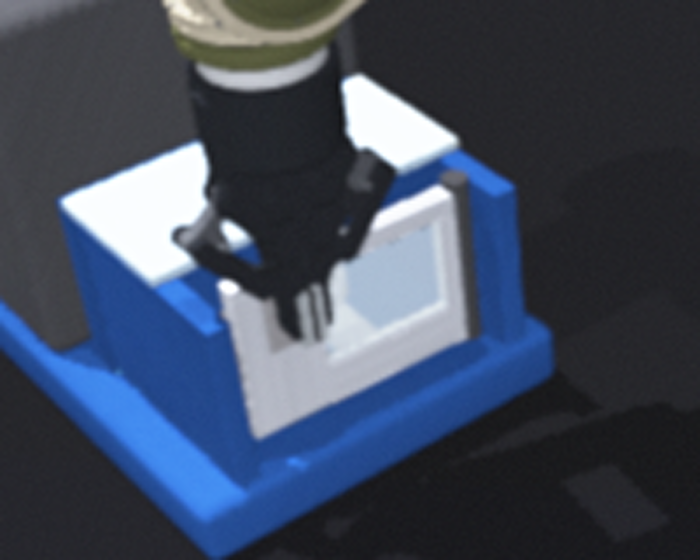

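The stiffness is now about 12 N/mm, so the gate is on the buffer at 7 N. The force pattern (rise, snap, slack, buffer) matches a latched gate. Backing off slowly.

Emit:
play_rows:
  rows:
    - [[0, 0, 0, -0.001, 0], [0, 0, 0, -0.001, 0], [0, 0, 0, -0.002, 0], [0, 0, 0, -0.005, 0], [0, 0, 0, -0.01, 0], [0, 0, 0, -0.02, 0], [0, 0, 0, -0.02, 0], [0, 0, 0, 0, 0]]

```text
clock: 25.08
tool_pos: [0.6059, -0.019, 0.1082]
ee_rot: [[-0.0, 0.977, -0.214], [0.0, -0.214, -0.977], [-1.0, -0.0, -0.0]]
force: [0.4, -0.9, 0.6]
opening: -0.0001
```

```bash
python3 look.py 12
```

```text
25.125 in tool: along 0.11411073944881434 normal -0.07588423188228993 yaw -12.42980838214521 gate if contact(rad, normal .0185) 0.47142046289652584 Ftool [ 0.27628574  0.09842741 -0.33786273]
```

View pics/crop12.png

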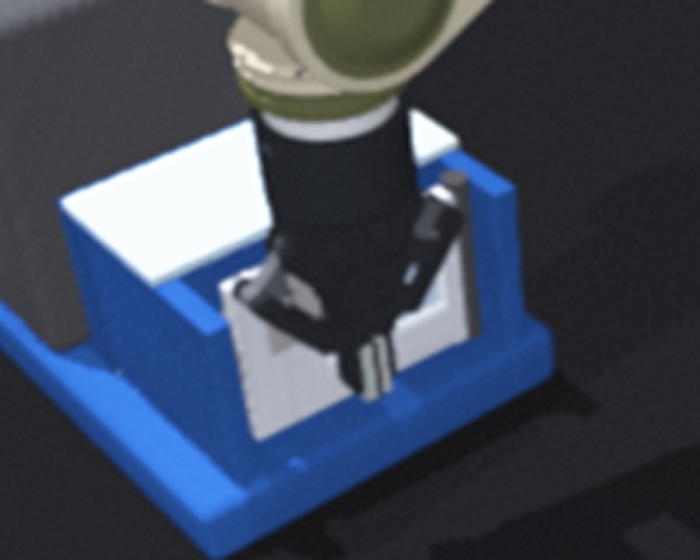

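The gate stays shut. I'll retreat fully and check the cup through the window.

Emit:
play_rows:
  rows:
    - [[0, 0, 0, -0.04, 0], [0, 0, 0, -0.05, 0], [0, 0, 0, -0.05, 0], [0, 0, 0, -0.05, 0], [0, -0.02, 0, -0.05, 0], [0, -0.04, -0.03, -0.04, 0], [0, -0.04, -0.05, -0.02, 0], [0, 0, -0.05, 0, 0], [0, 0, 0, 0, 0], [0, 0, 0, 0, 0]]

```text
clock: 26.38
tool_pos: [0.5481, 0.2965, 0.2048]
ee_rot: [[0.001, 0.976, -0.218], [-0.0, -0.218, -0.976], [-1.0, 0.001, -0.0]]
force: [0.5, -0.4, -0.1]
opening: -0.0003
```

```bash
python3 look.py 13
python3 - <<'E'
from h import *
np.set_printoptions(precision=4,suppress=True)
t=grab('top','t13');w=grab('wrist','w13')
im=cv2.imread('pics/t13.png');cv2.imwrite('pics/crop13t.png',cv2.resize(im[140:280,285:475],None,fx=4.2,fy=4.2,interpolation=cv2.INTER_CUBIC))
P=pts(t);H=P[...,2];X=P[...,0];Y=P[...,1]
m=((H>0.028)&(H<.07)&(t['depth']>0)&(Y>0.1)&(Y<0.5)&(X>0.2)&(X<0.65)).astype(np.uint8)
n,l,st,c=cv2.connectedComponentsWithStats(m)
for i in range(1,n):
    if st[i,4]>20:
        q=P[l==i]; zt=np.percentile(q[:,2],95); q=q[q[:,2]>zt-0.006]; print(c[i],zt,(q.min(0)+q.max(0))/2)
s=load('s13');Q=pts(s)
# cup points seen by scene cam inside chamber
h=np.array([.478,-.0695]);a=np.radians(-10.85);g=np.array([np.cos(a),np.sin(a)]);nn=np.array([np.sin(a),-np.cos(a)])
D=Q[...,:2]-h;al=D@g;no=D@nn
k=(al>.03)&(al<.11)&(no>.025)&(no<.1)&(Q[...,2]>.06)&(Q[...,2]<.14);print('inside pts',k.sum(),Q[k].mean(0) if k.any() else '')
E
```

```text
26.425 in tool: along -0.01104454381762519 normal -0.3723979861823294 yaw -12.592851557971462 gate if contact(rad, normal .0185) 3.0469552948297056 Ftool [1.25393306 0.21249514 1.10975213]
[238.3   207.148] 0.054080700803986054 [0.5655 0.1897 0.0519]
[185.2994 212.8588] 0.037885568658948 [0.5581 0.3035 0.0359]
[241.0217 261.1957] 0.03771644546193659 [0.4532 0.1878 0.0358]
[201.9796 302.8571] 0.05066294310884092 [0.3708 0.2685 0.0485]
inside pts 102 [ 0.5326 -0.1434  0.119 ]
```

View pics/crop13.png

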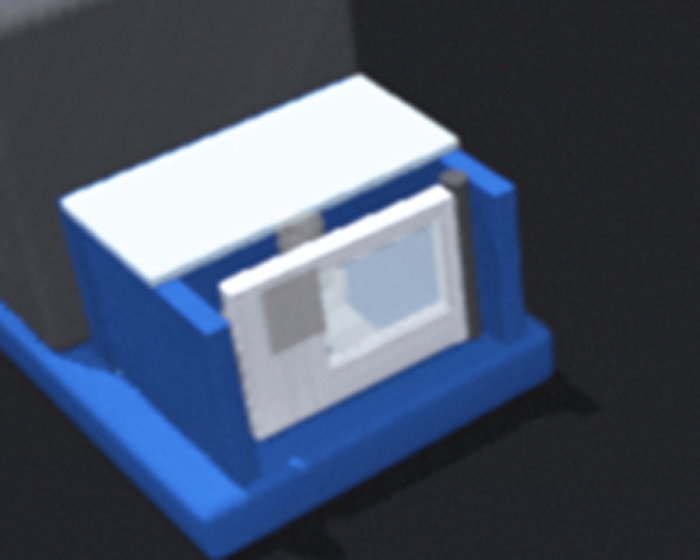

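View pics/crop13t.png

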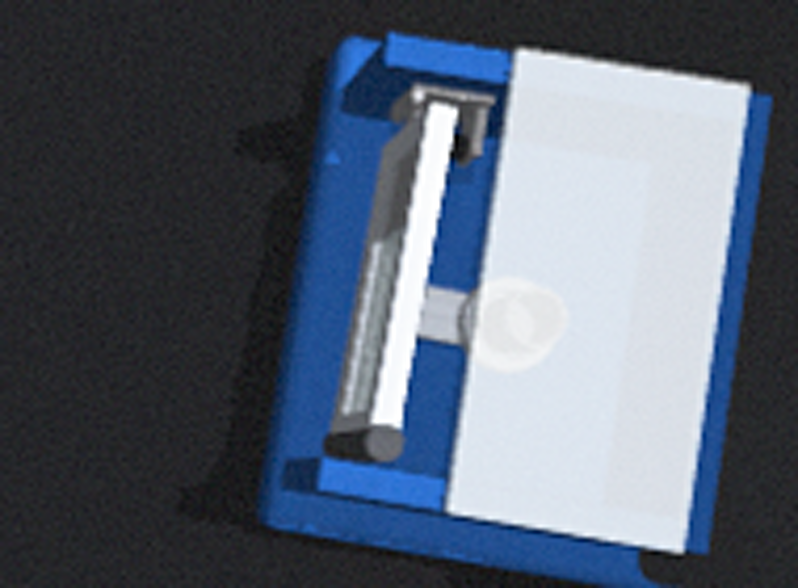

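View pics/w13.png

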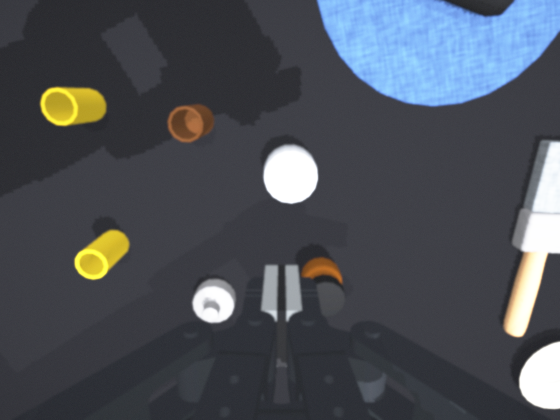

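The gate is shut with its tongue behind the lip (crop about (440,105)). The cup and dish show faintly through the roof near (515,322). I'll enhance that area and compare it with the predicted position.

Run:
```python
from h import *
np.set_printoptions(precision=4,suppress=True)
t=load('t13')
g=lambda x,y:(285+(x+.5)/4.2-.5,140+(y+.5)/4.2-.5)
a=ray(t,*g(443,105),.149);b=ray(t,*g(387,425),.149);e=a-b;th=np.arctan2(e[1],e[0]);print('gate ang',th-np.radians(-10.85))
h=np.array([.478,-.0695]);G=np.array([np.cos(th),np.sin(th)]);N=np.array([np.sin(th),-np.cos(th)])
seat=h+.07*G+.061*N
E=np.linalg.inv(t['extrinsics'])
img=t['pixels'][165:265,370:450].astype(float)
gray=img.mean(2);lo,hi=205,245
x=cv2.resize(np.clip((gray-200)/(gray.max()-200),0,1)*255,None,fx=6,fy=6,interpolation=cv2.INTER_CUBIC).clip(0,255).astype(np.uint8)
x=cv2.cvtColor(x,cv2.COLOR_GRAY2BGR)
def circ(z,r,col):
    pp=[]
    for f in np.linspace(0,2*np.pi,72):
        p=E@np.array([*(seat+r*np.array([np.cos(f),np.sin(f)])),z,1]);u=t['fx']*p[0]/p[2]+t['cx'];v=t['fy']*p[1]/p[2]+t['cy'];pp.append([(u-370+.5)*6,(v-165+.5)*6])
    cv2.polylines(x,[np.array(pp,np.int32)],True,col,1)
y=x.copy()
circ(.124,.014,(0,0,255));circ(.084,.0225,(0,200,0));print(seat)
cv2.imwrite('pics/enh.png',np.hstack([y[:480,:390],x[:480,:390]]))
```

```text
gate ang -0.029035743269297087
[ 0.5331 -0.1442]
```

View pics/enh.png

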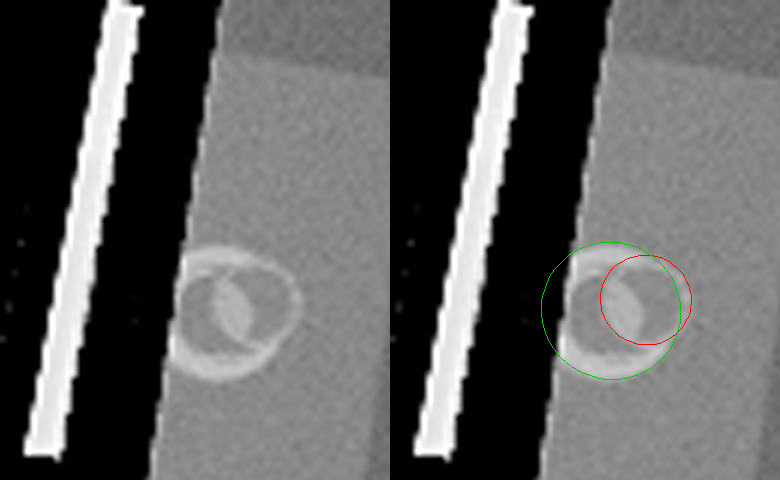

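The cup rim and dish outline match the predicted circles for an upright, centred cup. The gate is shut at about -0.03 rad, and the bystanders are where they were. Handing in.

```bash
python3 -c "
from rig import manip,ticket
s=manip.sense();print(s['clock'],s['qvel'],s['tool_pos'])
print(ticket.job_done())"
```

```text
26.525 [ 0.00218151  0.00025024  0.00419388  0.00189928 -0.00048293  0.00118478] [0.54843801 0.29632673 0.20429965]
the job is handed in; nothing more can be done
None
```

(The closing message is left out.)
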